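# Close a watch in the leak-test chamber and draw the latch shut

### The job

Get the watch head ready for its leak test: set it down gently, dial up, on the round white support inside the test chamber, and shut the lid. Then hook the latch's loop over the keeper on the lid and push the lever down past its toggle point until it is fully home. Leave the other things on the bench where they lie.

Things in the scene. Friction and masses are not known exactly. Their poses are not given: they have to be found in the camera images.
- watch_center (a point): wristwatch head, no strap: steel cushion-shaped case, dark bezel, dial up on the white casing block. 46 mm along its own y (flat ends 30 mm wide), 42 mm along x plus a 5 mm crown at +x, 14 mm thick: case flanks 2 to 10 mm above its underside, 39 mm bezel above. About 0.11 kg. This point is its centre, 7 mm above its underside; z leaves through the dial.
- casing_block: fixed white casing block in two jaws with a brass wing screw, 120 (x) x 100 (y) x 24 mm, on the 2 mm mat. Origin at the centre of its underside.
- chamber: fixed grey leak-test chamber, an open box 170 (x) by 160 mm (y), walls 10 mm thick, rim 84 mm and inner floor 40 mm above its origin, which is the centre of its underside. Its own -x is the front, with the latch; the lid is hinged at the back (+x). A pressure gauge sticks out 32 mm on its -y side.
- support (a point): centre of the white watch support inside the chamber: a flat dish floor, 46 mm above the chamber's origin, inside diameter 68 mm, with a rim 3 mm high. Axes as the chamber's.
- lid (a joint): hinge of the chamber's lid, rad: 0 is shut flat on the rim, grows as it opens (1.57 upright), at most 1.85. The stiff hinge (0.75 N m of friction) holds it wherever it is left.
- lid_hinge (a point): point on the lid's hinge line, 90 mm behind the chamber's centre and 84 mm above its origin. Axes turn with the lid and agree with the chamber's when shut: the lid lies from here towards its own -x, 175 mm long, 160 mm wide, 19 mm thick from z = 0 (underside) to 19 mm (outside).
- lid_edge (a point): point on the lid's outside (top) face, in the middle of its width, 12 mm from its free front edge, so 163 mm from the hinge line.
- keeper (a point): seat for the loop's bar in the keeper, a steel hook 28 mm wide on the lid's front edge, open upwards: a shelf 2.5 mm below this point, the keeper's block 3.5 mm inward (13 mm high), an upturned lip 4.5 to 7.5 mm outward (top 4 mm above this point). Axes turn with the lid; lid shut: -x is outward, z up, and this point is 20 mm in front of the chamber's front face and 90 mm above its origin.
- lever (a joint): latch lever, rad: 0 is wide open (handle stands out from the front, 32 degrees above level), 1.95 is shut (handle hangs down along the front, 10 degrees off it). Grows as it is pushed out, down and in. With the loop on the keeper its springs tighten from about 1.0 (some 3 N at the tip); past the toggle point, about 1.7, they hold it, and from 1.85 pull it home. Elsewhere it stays where it is left.
- lever_pivot (a point): middle of the lever's pivot axis, which runs along the chamber's y, 22 mm in front of the chamber's front face and 62 mm above its origin. Axes as the chamber's.
- lever_tip (a point): middle of the lever handle's free end, 50 mm from the pivot. The handle is a flat steel plate 24 mm wide and 4 mm thick that runs straight from the pivot to here.
- bail_swing (a joint): swing of the latch's loop about its pin on the lever, rad. The loop's outward lean from upright is this value plus the lever's. It swings freely from -2.3 to 0.77; at 0.77 it rests over the lever's handle, where it starts. Tipped past upright towards the shut lid (lever open) it drops by its own weight against the keeper's block, behind the lip.
- bail_pin (a point): middle of the loop's pin on the lever, 12 mm from the lever's pivot; with the lever wide open it lies 12 mm outward of the pivot and 2 mm higher. Axes turn with the loop: z points along the legs to the bar, -x is outward when the loop stands upright.
- bail_bar (a point): middle of the loop's cross bar. The loop is a U of 5 mm round steel bar: two legs 37 mm apart (42 mm over all, along the chamber's y) joined by this bar 37.6 mm from the pin; springs let it stretch 2 mm. Axes as for the pin.
- case_back: loose plain steel watch-case back, disc 34 mm across, 5 mm thick, lying on the casing block beside the watch; a bystander. Origin at the centre of its underside.
- bezel_ring: loose dark ring, 42 mm across, 32 mm bore, 5 mm thick, on the mat; a bystander. Origin at the centre of its underside.
- parts_pot: clear round pot with a lid and small black knob, 51 mm across, 26 mm high, at the far side of the mat; a bystander. Origin under its centre.
- loupe: black eye loupe standing on its wide end, 36 mm across, 30 mm high, at the far side of the mat; a bystander. Origin under its centre.
- screwdriver: thin steel screwdriver, 130 mm long, lying on the robot's side of the mat; a bystander. Origin near the middle of its length, blade to its +x.
- tweezers: brass tweezers, 130 mm long, lying at the far side of the mat; a bystander. Origin near the middle of their length, tips to their +x.
- oil_cups: lidded oil cup on a dark foot, 44 mm across, 28 mm high, at the right of the mat, on the robot's side; a bystander. Origin under its centre.
Not all that is in view belongs to the job. Of the things that look like the part that bears watch_center, the larger one is meant.

How it is judged:
On the way, in this order (a step that is already met when the one before it is completed fails the run):
1. the watch lies dial up on the chamber's support, released (horizontal distance between watch_center and support below 0.009 m and z of watch_center in the frame of support between 0.004 and 0.01 m and angle between watch_center's own z axis and vertical below 0.1 rad and contact force between the fingers and watch below 0.05 N), for 0.2 s.
2. the lid is shut (value of joint lid below 0.025 rad), for 0.1 s.
3. the loop's bar is over the keeper, behind its lip, with the lever not yet past the toggle point (value of joint lid below 0.025 rad and x of bail_bar in the frame of keeper between -0.005 and 0.006 m and z of bail_bar in the frame of keeper between -0.004 and 0.014 m and value of joint lever below 1.6 rad), for 0.1 s.
4. the lever is pushed past the toggle point and home with the loop on the keeper (value of joint lever above 1.85 rad and x of bail_bar in the frame of keeper between -0.005 and 0.004 m and z of bail_bar in the frame of keeper between -0.004 and 0.003 m), for 0.2 s.
At the end, for the whole second after the job is handed in: The watch lies dial up and at rest on the support (centre within 9 mm of the support's centre, flat on its floor, tilt under 0.1 rad), the lid is shut (within 0.015 rad), the loop's bar sits in the keeper's throat (5 mm outward at most, 3 mm high at most) and the lever is home (above 1.85 rad) (all of step 4 and horizontal distance between watch_center and support below 0.009 m and z of watch_center in the frame of support between 0.004 and 0.01 m and angle between watch_center's own z axis and vertical below 0.1 rad and value of joint lid below 0.015 rad and linear speed of watch below 0.02 m/s); the robot touches nothing.
It fails at once if the watch is dropped or thrown: it moves at more than 0.5 m/s while no finger holds it (linear speed of watch above 0.5 m/s and contact force between the fingers and watch below 0.05 N).
It fails at once if one of the other things on the bench is moved by more than 30 mm (distance of any of case_back, bezel_ring, parts_pot, loupe, screwdriver, tweezers, oil_cups from where it was at the start of the episode above 0.03 m).
It also fails if it takes over 64 s, if anything falls off the work surface, if the arm or the gripper's body presses on something with over 40 N, if the wrist force passes 120 N, or if a joint passes its speed limit or range.

### The arm

A 6-joint arm with a two-finger parallel gripper is mounted at the origin on the work surface. World frame = base frame: x ahead of the robot, y to its left, z up, the work surface at z = 0. Lengths are in m, angles in rad, forces in N, time in s.
With the tool pointing down it reaches from about 0.375 to 0.975 m from the base axis. Payload 3.8 kg.
Tool frame: the origin (TCP) lies midway between the tips of the shut fingers; the grasp point (between the pads) lies 19 mm behind it; z points along the fingers, y is the line along which they close (so a half turn about z gives the same grasp; the last joint's range is limited). The gripper opens to 85 mm and grips with 20 to 120 N. Pads are 22 mm wide; open, the fingers measure 114 mm over their backs; the gripper's body (76 mm by 85 mm) begins 54 mm behind the grasp point. The pads swing forward as they close: fully open they stand 13 mm farther back than shut.
Start: joints at [-0.037, 0.264, 1.604, -0, 1.274, -0.037], TCP at [0.675, -0, 0.231] pointing down, gripper open.
Joint ranges: [-2.63, 2.63], [-0.94, 2.18], [0.31, 2.57], [-1.31, 4.45], [0, 2.66], [-2.55, 2.55]. Speed limits (rad/s): [2.57, 2.57, 3.14, 3.14, 3.14, 3.14].

### API

Orientations are given as a rotation vector (axis times angle).
In Python, from workcell import bot, imaging gives the robot as it stands.
- The arm moves only by the tool step_arm, never from a script. Its argument "series" is a list of rows, each an object of numbers: "grip": the closure, from -1 (fully open) to 1 (shut); "x", "y", "z": the shift along the tool's x, y, z normalised to -1 to 1, where 1 is 500 mm; "ax", "ay", "az": the turn, a rotation vector about the tool's x, y, z normalised to -1 to 1, where 1 is 30 degrees. A call has 1 to 12 rows; each row is the pose to reach, as a shift and turn from the pose commanded when the call began, along the tool's axes at that moment; what a row does not reach only later rows make up. A row lasts 1/10 s, in which the tool goes at most 50 mm and 8.59 degrees, less where a joint would pass 70% of its speed; a pose out of reach is approached as far as the arm can. A call with a number of a shift or a turn outside -1 to 1 is refused whole. A call with a gripper value outside its range is refused whole. The fingers move at their own pace and stop on an object; "force" is the grip in N (left out, the last holds). Time passes only in rows, so rows that repeat a pose let the fingers close. It gives the time, the measured TCP pose, the force, the opening and the grip force at its end, in the units of the state.
- bot.read_state(): the state, without advancing time (a new reading comes with each control period).
- imaging.read_camera(name): name is "scene" or "side" or "wrist"; returns a dict with "img" (420x560x3 uint8, red, green, blue), "fx", "fy", "cx", "cy" (pixels), "R" (3x3) and "t" (3): a world point X has camera coordinates R X + t. Camera axes: x right, y down, z forward; pixel columns grow to the right and rows downward; lengths in m; the calibration is good to about 2 mm. The wrist camera is an equidistant fisheye: a pixel r from the principal point sees the ray r / f radians off the axis. A picture is of the moment at which its call begins. There is no depth.
- bot.finish_job(): hands the job in; it is judged then, once.
The state is a dict: "time": time; "q": joint angles; "joint_vel": joint speeds; "joint_torque": joint torques, N m; "tool_pos": TCP position; "tcp_rot": TCP orientation; "wrist_force": force on the tool from outside, world axes, zero at the start; "torque": the same for the moment, N m; "width": opening from 0.0 (shut) to 1.0 (fully open); "grip_force": force on a finger pad.
Only numpy, scipy, OpenCV 4.12 (cv2) and the standard library are available. Lean on these libraries where they do the work, as an engineer would, in place of code of your own. Each camera call takes 0.05 s, during which the arm holds its last target. There are 200 camera calls.

## Working session

There is one attempt and no reset: what is moved stays moved. The work goes in short steps, Python scripts to look and compute and a tool call to move; the robot and the scene stay as the last step left them, time stands still between calls to the robot, and variables do not carry over. Pictures are saved under pics/ and viewed, at most 10 in all, crops included, and the job is handed in when it is done.

Besides the shell and the picture viewer there is one more tool, called after "Request:" in YAML: its name, and indented under it one key for each argument. step_arm: Moves the arm, as the interface text tells. Scaled input: -1 to 1 covers 500 mm each way for a shift and 30 degrees each way for a turn. Its arguments: {"type":"object","properties":{"series":{"type":"array","items":{"type":"object","properties":{"grip":{"type":"number"},"x":{"type":"number","minimum":-1,"maximum":1},"y":{"type":"number","minimum":-1,"maximum":1},"z":{"type":"number","minimum":-1,"maximum":1},"ax":{"type":"number","minimum":-1,"maximum":1},"ay":{"type":"number","minimum":-1,"maximum":1},"az":{"type":"number","minimum":-1,"maximum":1}}}},"force":{"type":"number"}},"required":["series"]}

```bash
mkdir -p pics
cat > h.py <<'E'
import numpy as np, cv2
from scipy.spatial.transform import Rotation as Ro
from workcell import bot, imaging
def cam(n):
    c=imaging.read_camera(n); c['n']=n; c['R']=np.array(c['R']); c['t']=np.array(c['t']); return c
def ray(c,u,v):
    x=(u-c['cx'])/c['fx']; y=(v-c['cy'])/c['fy']
    if c['n']=='wrist':
        r=np.hypot(x,y); s=np.sin(r)/r if r>1e-9 else 1; d=np.array([x*s,y*s,np.cos(r)])
    else: d=np.array([x,y,1.])
    return -c['R'].T@c['t'], c['R'].T@d
def onz(c,u,v,z):
    o,d=ray(c,u,v); return o+d*(z-o[2])/d[2]
def proj(c,X):
    p=c['R']@np.array(X)+c['t']
    if c['n']=='wrist':
        r=np.hypot(p[0],p[1]); th=np.arctan2(r,p[2]); k=th/r if r>1e-9 else 1
        return c['cx']+c['fx']*p[0]*k, c['cy']+c['fy']*p[1]*k
    return c['cx']+c['fx']*p[0]/p[2], c['cy']+c['fy']*p[1]/p[2]
def tri(c1,p1,c2,p2):
    o1,d1=ray(c1,*p1);o2,d2=ray(c2,*p2)
    A=np.stack([d1,-d2],1); s=np.linalg.lstsq(A,o2-o1,rcond=None)[0]
    a,b=o1+d1*s[0],o2+d2*s[1]; return (a+b)/2,np.linalg.norm(a-b)
def save(f,im,s=1):
    cv2.imwrite('pics/'+f,cv2.cvtColor(cv2.resize(im,None,fx=s,fy=s,interpolation=cv2.INTER_CUBIC),cv2.COLOR_RGB2BGR))
def tool(dp):  # world shift -> tool shift in command units
    s=bot.read_state(); R=Ro.from_rotvec(s['tcp_rot']).as_matrix(); return R.T@np.array(dp)/0.5
E
python3 - <<'E'
from h import *
import pickle
C={n:cam(n) for n in('scene','side','wrist')}
pickle.dump(C,open('c0.pkl','wb'))
for n in C: print(n,C[n]['fx'],C[n]['cx'],C[n]['cy'],-C[n]['R'].T@C[n]['t'],C[n]['R'][2])
save('a_scene.png',C['scene']['img'],1.4);save('a_side.png',C['side']['img'],1.4);save('a_wrist.png',C['wrist']['img'],1.4)
s=bot.read_state();print(s['time'],s['tool_pos'],Ro.from_rotvec(s['tcp_rot']).as_matrix().round(3))
E
```

```text
scene 459.08988788492684 272.5405420971717 216.5056137840312 [ 1.02872625 -0.57983305  0.84245421] [-0.44742161  0.54032164 -0.71264748]
side 486.4573804525547 291.7132508637583 210.16387019162215 [ 0.44776186 -0.79535516  0.8191185 ] [ 0.10383355  0.7144162  -0.69197405]
wrist 325.19226210127806 278.1491525986068 212.76234933602396 [0.67522403 0.07027052 0.37282244] [-0.00137274 -0.27415584 -0.9616843 ]
0.15 [6.74441437e-01 1.04046613e-05 2.30244146e-01] [[-0.     1.    -0.002]
 [ 1.     0.     0.   ]
 [ 0.    -0.002 -1.   ]]
```

View pics/a_scene.png

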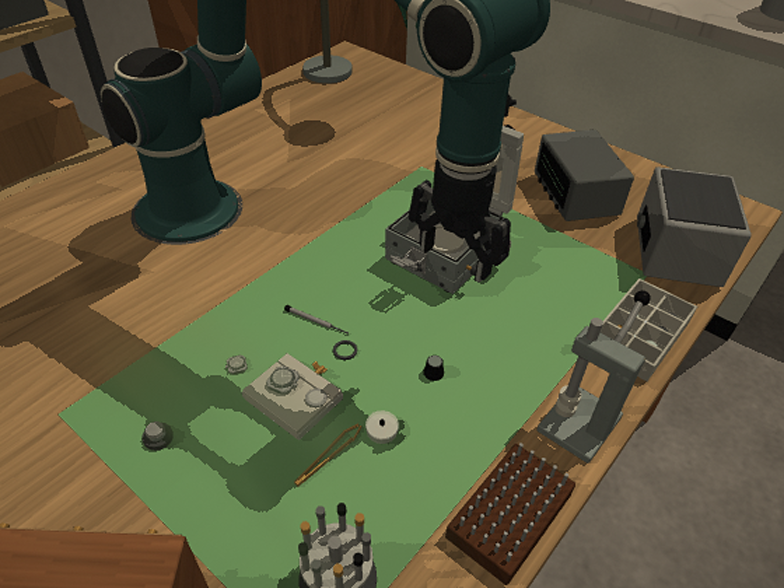

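View pics/a_side.png

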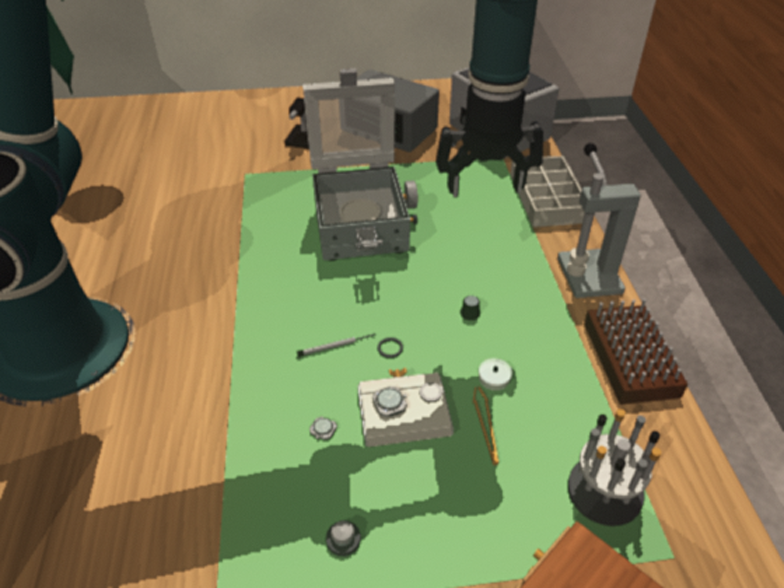

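View pics/a_wrist.png

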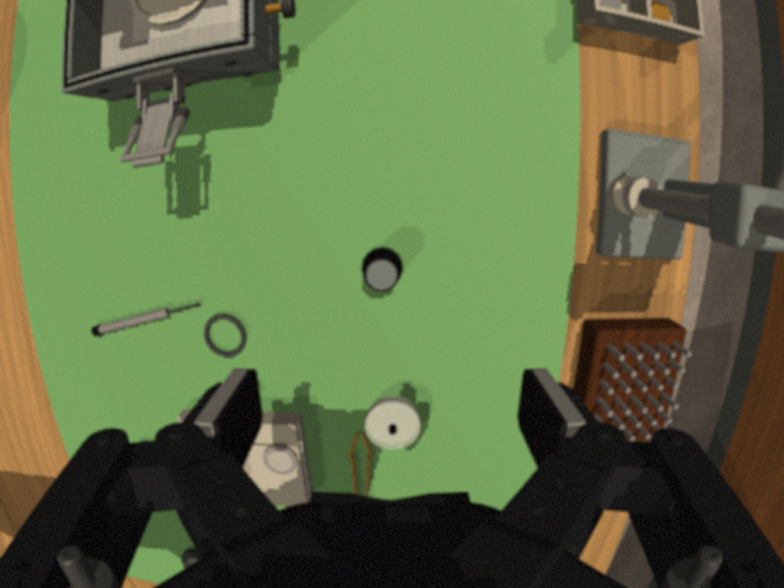

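Watch candidates in the scene view: the watch head on the block (202,269), the case back on the block (226,284), the small watch-like item on the mat (169,260) and the oil cup (110,309). The large one on the block fits the description. The chamber's front faces world −y, and its lid is open. Next is a close composite crop.

```bash
cat > comp.py <<'E'
from h import *
def tile(c,x0,y0,w,h,s):
    im=cv2.resize(c['img'][y0:y0+h,x0:x0+w],None,fx=s,fy=s,interpolation=cv2.INTER_CUBIC)
    for k in range((x0+9)//10*10,x0+w,10):
        cv2.line(im,(int((k-x0+.5)*s),0),(int((k-x0+.5)*s),5 if k%20 else 12),(255,0,0),1)
        if k%20==0: cv2.putText(im,str(k),(int((k-x0)*s),22),0,.35,(255,0,0),1)
    for k in range((y0+9)//10*10,y0+h,10):
        cv2.line(im,(0,int((k-y0+.5)*s)),(5 if k%20 else 12,int((k-y0+.5)*s)),(255,0,0),1)
        if k%20==0: cv2.putText(im,str(k),(14,int((k-y0)*s)+6),0,.35,(255,0,0),1)
    return im
E
python3 - <<'E'
from comp import *
import pickle
C=pickle.load(open('c0.pkl','rb'))
a=np.hstack([tile(C['scene'],150,235,100,75,4),tile(C['side'],215,255,100,75,4)])
b=np.hstack([tile(C['side'],210,110,100,75,4),tile(C['wrist'],30,0,200,150,2)])
save('b.png',np.vstack([a,b]))
E
```

```text
(no output)
```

View pics/b.png

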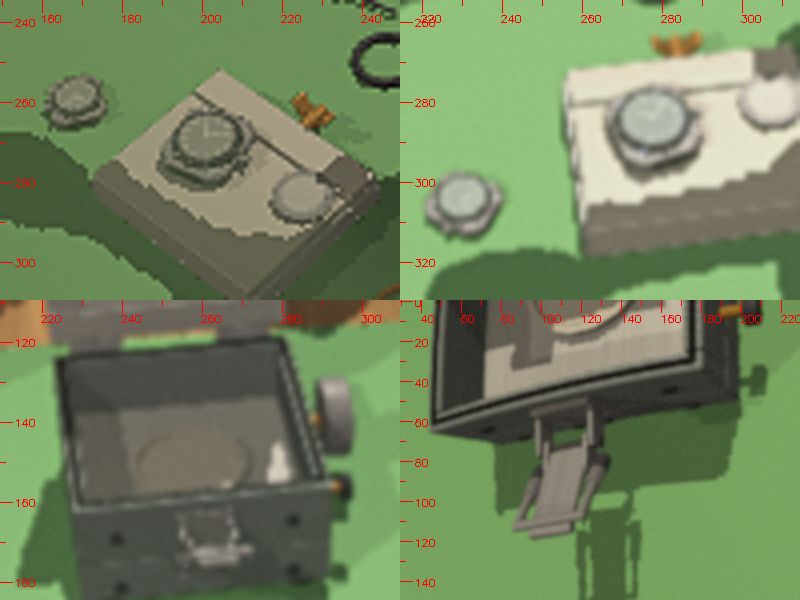

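Run:
```python
from comp import *
import pickle
C=pickle.load(open('c0.pkl','rb'));s,c=C['side'],C['scene'];np.set_printoptions(precision=4,suppress=True)
print('watch',onz(s,277.7,284.3,.040),onz(c,201,268.8,.040),tri(s,(277.7,284.3),c,(201,268.8)))
print('caseback',onz(s,307,280.5,.031),onz(c,225.5,283.5,.031))
print('block',onz(s,260.5,306,.026),onz(s,256.7,272.5,.026), onz(c,205,252.5,.026),onz(c,173.5,279.5,.026))
for p in((228,163),(291.2,158),(281,119.5),(224.5,123.7)): print('rim',onz(s,*p,.086))
print('supp',onz(s,258,150.2,.048))
for p in(((51,62)),(169,43),(49,60)): print('rimwrist',p,onz(C['wrist'],*p,.086))
o=-c['R'].T@c['t']
```

```text
watch [ 0.5082 -0.1995  0.04  ] [ 0.5113 -0.198   0.04  ] (array([ 0.5086, -0.196 ,  0.0356]), np.float64(0.00018750381496539532))
caseback [ 0.5692 -0.1905  0.031 ] [ 0.5747 -0.1866  0.031 ]
block [ 0.47  -0.237  0.026] [ 0.4695 -0.1529  0.026 ] [ 0.4745 -0.1525  0.026 ] [ 0.4786 -0.2512  0.026 ]
rim [0.427  0.1438 0.086 ]
rim [0.5813 0.1449 0.086 ]
rim [0.5765 0.316  0.086 ]
rim [0.4245 0.3139 0.086 ]
supp [0.5061 0.2372 0.048 ]
rimwrist (51, 62) [0.4395 0.1509 0.086 ]
rimwrist (169, 43) [0.5764 0.1477 0.086 ]
rimwrist (49, 60) [0.4364 0.1537 0.086 ]
```

Request:
step_arm:
  series:
    - {"x":-0.1,"y":-0.06,"grip":-1}
    - {"x":-0.54,"y":-0.33,"z":0}
    - {"x":-0.54,"y":-0.33}
    - {"x":-0.54,"y":-0.33}
    - {"x":-0.54,"y":-0.33}
    - {"x":-0.54,"y":-0.33}
    - {"x":-0.54,"y":-0.33}
    - {"x":-0.54,"y":-0.33}
    - {"x":-0.54,"y":-0.33}

```text
validation failed for argument at $.se...
```

Run:
```python
from comp import *
import pickle
C={n:cam(n) for n in('wrist','scene','side')}; pickle.dump(C,open('c1.pkl','wb'))
s=bot.read_state();print(s['time'],s['tool_pos'])
w=C['wrist'];u,v=map(int,proj(w,(.53,-.2,.035)));print(u,v)
a=np.hstack([tile(w,max(0,u-66),max(0,v-50),133,100,3)]*1)
b=tile(C['side'],205,100,100,75,4)
save('c.png',np.hstack([a,b[:, :400]]))
```

```text
0.3 [6.74771498e-01 1.44638356e-05 2.30806778e-01]
170 337
```

View pics/c.png

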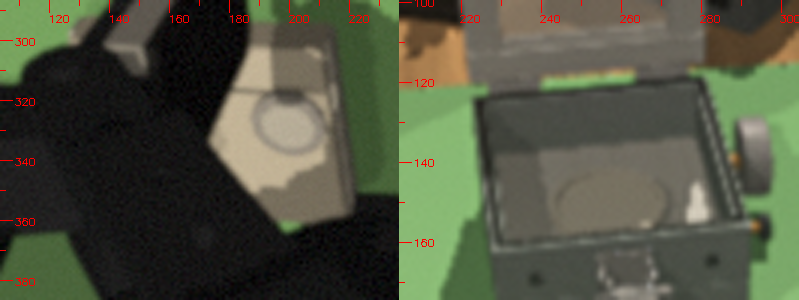

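The move was refused, so this crop shows only the blocked start view. I'll retry with every field filled in.

Request:
step_arm:
  series:
    - {"x":-0.54,"y":-0.33,"z":0,"ax":0,"ay":0,"az":0,"grip":-1}
    - {"x":-0.54,"y":-0.33,"z":0,"ax":0,"ay":0,"az":0,"grip":-1}
    - {"x":-0.54,"y":-0.33,"z":0,"ax":0,"ay":0,"az":0,"grip":-1}
    - {"x":-0.54,"y":-0.33,"z":0,"ax":0,"ay":0,"az":0,"grip":-1}
    - {"x":-0.54,"y":-0.33,"z":0,"ax":0,"ay":0,"az":0,"grip":-1}
    - {"x":-0.54,"y":-0.33,"z":0,"ax":0,"ay":0,"az":0,"grip":-1}
    - {"x":-0.54,"y":-0.33,"z":0,"ax":0,"ay":0,"az":0,"grip":-1}
    - {"x":-0.54,"y":-0.33,"z":0,"ax":0,"ay":0,"az":0,"grip":-1}

```text
time: 1.1
tool_pos: [0.5087, -0.272, 0.2314]
tcp_rot: [2.226, 2.217, -0.0]
wrist_force: [0.8, 0.0, 0.3]
width: 1.004
grip_force: 0.0
```

Run:
```python
from comp import *
import pickle
C={n:cam(n) for n in('wrist','scene','side')}; pickle.dump(C,open('c1.pkl','wb'))
w=C['wrist'];u,v=map(int,proj(w,(.53,-.2,.035)));print(u,v)
x0,y0=u-66,v-50
a=tile(w,x0,y0,133,100,3)
b=tile(C['scene'],270,100,100,100,4)
c=tile(C['side'],210,50,100,150,4)
a=np.vstack([a,np.zeros((600-a.shape[0],a.shape[1],3),np.uint8)]); a[300:600,:399]=cv2.resize(b,(399,399))[50:350]
save('d.png',np.hstack([a,c]))
```

```text
297 120
```

View pics/d.png

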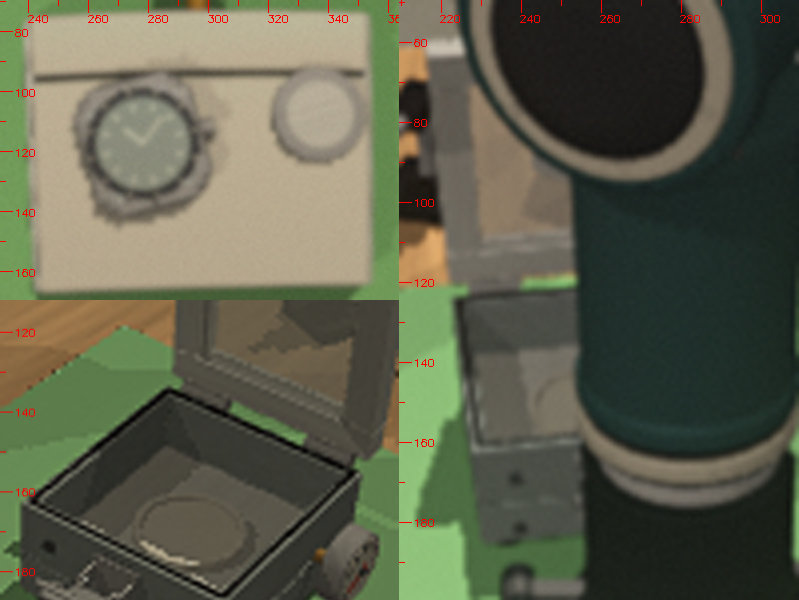

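Run:
```python
from comp import *
import pickle
np.set_printoptions(precision=4,suppress=True)
C=pickle.load(open('c1.pkl','rb'));w=C['wrist']
print('dial',onz(w,278.3,117.3,.040)); c=onz(w,231+207/3,70+130/3,.032); print('crown',c)
d=c-onz(w,278.3,117.3,.040); print('yaw',np.degrees(np.arctan2(d[1],d[0])))
print('caseback',onz(w,231+319/3,70+113/3,.031))
im=w['img'].astype(int); blk=im[150:155,280:330].reshape(-1,3).mean(0); print(blk)
D=np.abs(im-blk).sum(2); sub=(D[94:146,253:302]>95).astype(np.uint8)
sub=cv2.morphologyEx(sub,cv2.MORPH_OPEN,np.ones((3,3),np.uint8))
n,l,st,ce=cv2.connectedComponentsWithStats(sub); k=1+np.argmax(st[1:,4]); print(st[k],ce[k]+[253,94])
m=(l==k)
for r in m[::1]: print(''.join('#' if q else '.' for q in r))
# case-back etc. block edges
```

```text
dial [ 0.51   -0.1965  0.04  ]
crown [ 0.5326 -0.1922  0.032 ]
yaw 10.952211033138447
caseback [ 0.572  -0.1853  0.031 ]
[182.22  167.832 142.08 ]
[   0    0   49   51 1143] [277.4777 120.4059]
##############################...................
##############################...................
##########################.......................
............############.........................
............################.....................
............##################...................
................###################..............
...............#####################.............
.............########################............
............###########################..........
...........##########.........#############......
..........#########.............############.....
.........#########................##########.....
.........#######....................########.....
.........######......................########....
........######.......................##########..
......########........................#########..
..############........................#########..
..####
[... 993 characters left out ...]

........################################.######..
........######################################...
........#####################################....
........####################################.....
.........########..########################......
.........########..#######################.......
.........################################........
.........###############################.........
.........#############################...........
.........############################............
............##################...................
.............################....................
................####.............................
.................................................
```

Request:
step_arm:
  series:
    - {"x":0.149,"y":0.003,"z":0.08,"ax":0,"ay":0,"az":0.867,"grip":-1}
    - {"x":0.149,"y":0.003,"z":0.08,"ax":0,"ay":0,"az":0.867,"grip":-1}
    - {"x":0.149,"y":0.003,"z":0.08,"ax":0,"ay":0,"az":0.867,"grip":-1}
    - {"x":0.149,"y":0.003,"z":0.08,"ax":0,"ay":0,"az":0.867,"grip":-1}

```text
time: 1.65
tool_pos: [0.5119, -0.1928, 0.1905]
tcp_rot: [-2.66, -1.669, 0.001]
wrist_force: [-0.4, 0.1, 0.1]
width: 0.999
grip_force: 0.0
```

Request:
step_arm:
  series:
    - {"x":0,"y":0,"z":0.08,"ax":0,"ay":0,"az":0.867,"grip":-1}
    - {"x":0,"y":0,"z":0.08,"ax":0,"ay":0,"az":0.867,"grip":-1}
    - {"x":0,"y":0,"z":0.08,"ax":0,"ay":0,"az":0.867,"grip":-1}
    - {"x":0,"y":0,"z":0.08,"ax":0,"ay":0,"az":0.867,"grip":-1}

```text
time: 2.05
tool_pos: [0.5124, -0.1952, 0.1516]
tcp_rot: [2.968, 1.027, 0.001]
wrist_force: [-0.1, 0.2, -0.2]
width: 1.001
grip_force: 0.0
```

Request:
step_arm:
  series:
    - {"x":0,"y":0,"z":0.08,"ax":0,"ay":0,"az":0.867,"grip":-1}
    - {"x":0,"y":0,"z":0.08,"ax":0,"ay":0,"az":0.867,"grip":-1}
    - {"x":0,"y":0,"z":0.08,"ax":0,"ay":0,"az":0.867,"grip":-1}
    - {"x":0,"y":0,"z":0.08,"ax":0,"ay":0,"az":0.867,"grip":-1}
    - {"x":0,"y":0,"z":0.08,"ax":0,"ay":0,"az":0.867,"grip":-1}

```text
time: 2.55
tool_pos: [0.5124, -0.1956, 0.112]
tcp_rot: [3.123, 0.338, 0.002]
wrist_force: [-0.6, 0.2, 0.1]
width: 1.001
grip_force: 0.0
```

Run:
```python
from comp import *
np.set_printoptions(precision=4,suppress=True)
s=bot.read_state();print(s['time'],np.array(s['tool_pos']),np.array(s['q']));R=Ro.from_rotvec(s['tcp_rot']).as_matrix();print(R, tool(np.array([.51,-.1975,.0245])-s['tool_pos']))
```

```text
2.55 [ 0.5124 -0.1956  0.112 ] [-0.4102  0.1312  1.9949  0.      1.014   0.9449]
[[ 0.9768  0.2141  0.0014]
 [ 0.2141 -0.9768 -0.0006]
 [ 0.0012  0.0008 -1.    ]] [-0.0056  0.0025  0.175 ]
```

Request:
step_arm:
  series:
    - {"x":-0.005,"y":0.003,"z":0.08,"ax":0,"ay":0,"az":0,"grip":-1}
    - {"x":-0.005,"y":0.003,"z":0.14,"ax":0,"ay":0,"az":0,"grip":-1}
    - {"x":-0.005,"y":0.003,"z":0.175,"ax":0,"ay":0,"az":0,"grip":-1}
    - {"x":-0.005,"y":0.003,"z":0.175,"ax":0,"ay":0,"az":0,"grip":-0.5}
    - {"x":-0.005,"y":0.003,"z":0.175,"ax":0,"ay":0,"az":0,"grip":1}
    - {"x":-0.005,"y":0.003,"z":0.175,"ax":0,"ay":0,"az":0,"grip":1}
    - {"x":-0.005,"y":0.003,"z":0.175,"ax":0,"ay":0,"az":0,"grip":1}
    - {"x":-0.005,"y":0.003,"z":0.175,"ax":0,"ay":0,"az":0,"grip":1}
  force: 35

```text
time: 3.35
tool_pos: [0.5111, -0.1982, 0.0258]
tcp_rot: [3.122, 0.328, 0.005]
wrist_force: [-0.8, -0.5, 5.7]
width: 0.527
grip_force: 36.2
```

Request:
step_arm:
  series:
    - {"x":0,"y":0,"z":-0.03,"ax":0,"ay":0,"az":0,"grip":1}
    - {"x":0,"y":0,"z":-0.1,"ax":0,"ay":0,"az":0,"grip":1}
    - {"x":0,"y":0,"z":-0.2,"ax":0,"ay":0,"az":0,"grip":1}
    - {"x":0,"y":0,"z":-0.28,"ax":0,"ay":0,"az":0,"grip":1}
    - {"x":0,"y":0,"z":-0.28,"ax":0,"ay":0,"az":0,"grip":1}

```text
time: 3.85
tool_pos: [0.5139, -0.1995, 0.1724]
tcp_rot: [3.117, 0.327, 0.019]
wrist_force: [0.5, 0.2, -0.4]
width: 0.523
grip_force: 36.1
```

Run:
```python
from comp import *
import pickle
C={n:cam(n) for n in('wrist','scene','side')}; pickle.dump(C,open('c2.pkl','wb'))
s=bot.read_state();p=np.array(s['tool_pos']);print(p)
w=C['wrist'];u,v=map(int,proj(w,p));print(u,v)
a=tile(w,u-80,min(v-60,270),160,150,2.5)
b=tile(C['side'],200,45,100,150,4)
save('e.png',np.hstack([cv2.resize(a,(400,375)),b[:375]]) if 0 else np.hstack([np.vstack([a,np.zeros((600-a.shape[0],a.shape[1],3),np.uint8)]),b]))
```

```text
[ 0.508779   -0.197219    0.16390652]
272 272
```

View pics/e.png

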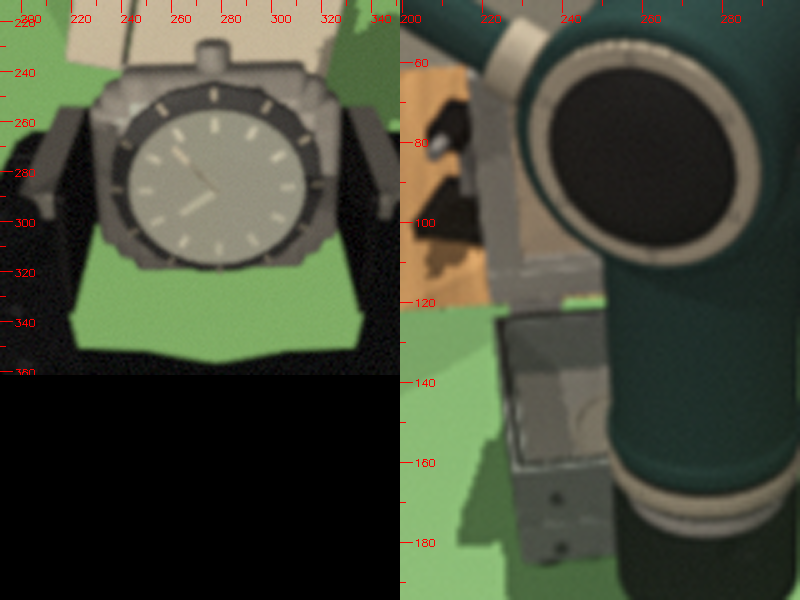

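Request:
step_arm:
  series:
    - {"x":0,"y":0,"z":-0.06,"ax":0,"ay":0,"az":0,"grip":1}
    - {"x":0.047,"y":-0.87,"z":-0.06,"ax":0,"ay":0,"az":0.4,"grip":1}
    - {"x":0.047,"y":-0.87,"z":-0.06,"ax":0,"ay":0,"az":0.4,"grip":1}
    - {"x":0.047,"y":-0.87,"z":-0.06,"ax":0,"ay":0,"az":0.4,"grip":1}
    - {"x":0.047,"y":-0.87,"z":-0.06,"ax":0,"ay":0,"az":0.4,"grip":1}
    - {"x":0.047,"y":-0.87,"z":-0.06,"ax":0,"ay":0,"az":0.4,"grip":1}
    - {"x":0.047,"y":-0.87,"z":-0.06,"ax":0,"ay":0,"az":0.4,"grip":1}
    - {"x":0.047,"y":-0.87,"z":-0.06,"ax":0,"ay":0,"az":0.4,"grip":1}
    - {"x":0.047,"y":-0.87,"z":-0.06,"ax":0,"ay":0,"az":0.4,"grip":1}
    - {"x":0.047,"y":-0.87,"z":-0.06,"ax":0,"ay":0,"az":0.4,"grip":1}
    - {"x":0.047,"y":-0.87,"z":-0.06,"ax":0,"ay":0,"az":0.4,"grip":1}

```text
time: 5.1
tool_pos: [0.4395, 0.2363, 0.1913]
tcp_rot: [3.141, 0.007, -0.007]
wrist_force: [-0.1, -0.3, -1.8]
width: 0.525
grip_force: 36.3
```

Run:
```python
from comp import *
import pickle
np.set_printoptions(precision=4,suppress=True)
C=pickle.load(open('c2.pkl','rb')); d=onz(C['wrist'],279,287,.1639+.015); print('dial vs tcp',d-[.508779,-.197219,.1639])
c=pickle.load(open('c1.pkl','rb'))['scene']
for p in((277.5,162.5),(311.8,135),(359.3,155),(326.3,186.3)): print('rim',onz(c,*p,.086))
print('supp',onz(c,318.8,171.8,.050))
C={n:cam(n) for n in('wrist','scene','side')}; pickle.dump(C,open('c3.pkl','wb'))
s=bot.read_state();p=np.array(s['tool_pos']);print(s['time'],p,s['tcp_rot'])
w=C['wrist'];print(proj(w,(.5,.235,.05)),proj(w,(.4,.15,.05)))
save('f.png',np.hstack([tile(w,130,0,300,300,2)]))
```

```text
dial vs tcp [ 0.0001 -0.0031  0.015 ]
rim [0.435  0.1531 0.086 ]
rim [0.4284 0.3107 0.086 ]
rim [0.5785 0.3224 0.086 ]
rim [0.5858 0.1615 0.086 ]
supp [0.5153 0.2311 0.05  ]
5.25 [0.4408 0.2321 0.1918] [ 3.1392  0.0008 -0.0056]
(np.float64(280.75806952612555), np.float64(132.91733172412148)) (np.float64(368.5294760229436), np.float64(241.30669213352644))
```

View pics/f.png

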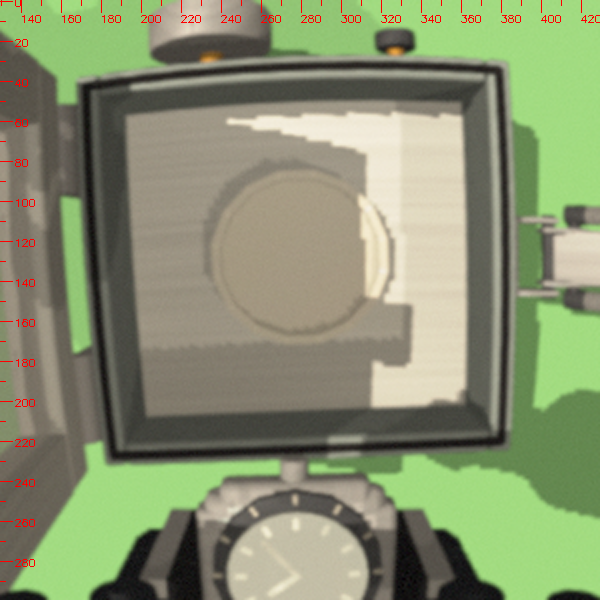

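Run:
```python
from comp import *
import pickle
np.set_printoptions(precision=4,suppress=True)
w=pickle.load(open('c3.pkl','rb'))['wrist']
f=lambda x,y,z:onz(w,130+x/2-.25,y/2-.25,z)
print('supp',f(300,255,.051))
P=[f(*p,.086) for p in((80,82),(508,62),(508,447),(108,462))]
for p in P: print(p)
P=np.array(P);print(P.mean(0),[np.linalg.norm(P[i]-P[(i+1)%4]) for i in range(4)])
print('inner floor',[f(*p,.042) for p in((126,115),(462,100),(467,405),(145,415))])
print('latch legs inner', f(525,219,.066),f(525,293,.066))
```

```text
supp [0.505  0.2359 0.051 ]
[0.5775 0.322  0.086 ]
[0.5865 0.1554 0.086 ]
[0.4299 0.1492 0.086 ]
[0.4226 0.3153 0.086 ]
[0.5041 0.2355 0.086 ] [np.float64(0.16680271849336215), np.float64(0.15675541761299217), np.float64(0.16627495488768415), np.float64(0.1550159532966915)]
inner floor [array([0.5713, 0.3145, 0.042 ]), array([0.5789, 0.1633, 0.042 ]), array([0.4366, 0.1563, 0.042 ]), array([0.4309, 0.3088, 0.042 ])]
latch legs inner [0.5241 0.1411 0.066 ] [0.4924 0.1398 0.066 ]
```

Request:
step_arm:
  series:
    - {"x":0.08,"y":-0.004,"z":0,"ax":0,"ay":0,"az":0,"grip":1}
    - {"x":0.13,"y":-0.004,"z":0,"ax":0,"ay":0,"az":0,"grip":1}
    - {"x":0.13,"y":-0.004,"z":0.09,"ax":0,"ay":0,"az":0,"grip":1}
    - {"x":0.13,"y":-0.004,"z":0.18,"ax":0,"ay":0,"az":0,"grip":1}
    - {"x":0.13,"y":-0.004,"z":0.24,"ax":0,"ay":0,"az":0,"grip":1}
    - {"x":0.13,"y":-0.004,"z":0.27,"ax":0,"ay":0,"az":0,"grip":1}
    - {"x":0.13,"y":-0.004,"z":0.27,"ax":0,"ay":0,"az":0,"grip":1}
    - {"x":0.13,"y":-0.004,"z":0.27,"ax":0,"ay":0,"az":0,"grip":1}

```text
time: 6.05
tool_pos: [0.5081, 0.2344, 0.0597]
tcp_rot: [-3.141, 0.003, -0.002]
wrist_force: [-0.1, 0.9, -0.5]
width: 0.525
grip_force: 36.3
```

Run:
```python
from comp import *
np.set_printoptions(precision=4,suppress=True)
C=[cam('wrist') for i in range(3)];s=bot.read_state();print(np.array(s['tool_pos']),s['tcp_rot'],s['wrist_force'])
w=C[-1];im=w['img'];h=cv2.cvtColor(im,cv2.COLOR_RGB2GRAY);r=h[215:330,220:340]
c=cv2.HoughCircles(cv2.GaussianBlur(r,(5,5),1),cv2.HOUGH_GRADIENT,1,50,param1=80,param2=20,minRadius=30,maxRadius=55);print(c)
if c is not None:
  for q in c[0]: print(onz(w,220+q[0],215+q[1],s['tool_pos'][2]+.015))
```

```text
[0.5091 0.2355 0.0613] [-3.1399  0.0011 -0.0065] [-0.1298  0.973  -0.8331]
[[[58.5 65.5 36.6]]]
[0.5119 0.2358 0.0763]
```

Request:
step_arm:
  series:
    - {"x":-0.009,"y":0,"z":0.008,"ax":0,"ay":0,"az":0,"grip":1}
    - {"x":-0.009,"y":0,"z":0.014,"ax":0,"ay":0,"az":0,"grip":1}
    - {"x":-0.009,"y":0,"z":0.018,"ax":0,"ay":0,"az":0,"grip":1}
    - {"x":-0.009,"y":0,"z":0.018,"ax":0,"ay":0,"az":0,"grip":1}

```text
time: 6.6
tool_pos: [0.5022, 0.2349, 0.0494]
tcp_rot: [3.141, -0.0, -0.001]
wrist_force: [0.5, -0.1, -1.5]
width: 0.526
grip_force: 36.4
```

Request:
step_arm:
  series:
    - {"x":0,"y":0,"z":0.002,"ax":0,"ay":0,"az":0,"grip":1}
    - {"x":0,"y":0,"z":0.003,"ax":0,"ay":0,"az":0,"grip":1}
    - {"x":0,"y":0,"z":0.003,"ax":0,"ay":0,"az":0,"grip":1}

```text
time: 6.9
tool_pos: [0.5026, 0.2349, 0.0482]
tcp_rot: [3.142, -0.001, -0.0]
wrist_force: [0.2, -0.7, -1.4]
width: 0.528
grip_force: 36.4
```

Request:
step_arm:
  series:
    - {"x":0,"y":0,"z":0.002,"ax":0,"ay":0,"az":0,"grip":1}
    - {"x":0,"y":0,"z":0.002,"ax":0,"ay":0,"az":0,"grip":1}

```text
time: 7.1
tool_pos: [0.5028, 0.235, 0.0478]
tcp_rot: [-3.142, 0.001, -0.0]
wrist_force: [-2.2, 0.0, 3.2]
width: 0.526
grip_force: 36.7
```

Request:
step_arm:
  series:
    - {"x":0,"y":0,"z":0.002,"ax":0,"ay":0,"az":0,"grip":1}
    - {"x":0,"y":0,"z":0.002,"ax":0,"ay":0,"az":0,"grip":1}

```text
time: 7.3
tool_pos: [0.5028, 0.235, 0.0478]
tcp_rot: [3.142, -0.001, -0.0]
wrist_force: [-4.6, -1.7, 10.6]
width: 0.524
grip_force: 37.4
```

Request:
step_arm:
  series:
    - {"x":0,"y":0,"z":-0.002,"ax":0,"ay":0,"az":0,"grip":0.0}
    - {"x":0,"y":0,"z":-0.002,"ax":0,"ay":0,"az":0,"grip":-0.5}
    - {"x":0,"y":0,"z":-0.002,"ax":0,"ay":0,"az":0,"grip":-0.6}
    - {"x":0,"y":0,"z":-0.02,"ax":0,"ay":0,"az":0,"grip":-0.6}
    - {"x":0,"y":0,"z":-0.1,"ax":0,"ay":0,"az":0,"grip":-0.6}
    - {"x":0,"y":0,"z":-0.2,"ax":0,"ay":0,"az":0,"grip":-0.6}
    - {"x":-0.12,"y":0,"z":-0.28,"ax":0,"ay":0,"az":0,"grip":-0.6}
    - {"x":-0.12,"y":0,"z":-0.28,"ax":0,"ay":0,"az":0,"grip":-0.6}
    - {"x":-0.12,"y":0,"z":-0.28,"ax":0,"ay":0,"az":0,"grip":-0.6}

```text
time: 8.2
tool_pos: [0.4425, 0.2357, 0.1896]
tcp_rot: [-3.139, -0.001, -0.007]
wrist_force: [0.1, 0.0, 0.4]
width: 0.8
grip_force: 0.0
```

Run:
```python
from comp import *
import pickle
np.set_printoptions(precision=4,suppress=True)
C={n:cam(n) for n in('wrist','scene','side')}; pickle.dump(C,open('c4.pkl','wb'))
s=bot.read_state();p=np.array(s['tool_pos']);print(s['time'],p,s['tcp_rot'])
w=C['wrist']
a=cv2.resize(tile(w,130,0,300,300,1.5)[:300],(400,267)) if 0 else tile(w,160,20,266,200,1.5)
b=tile(C['side'],200,45,100,75,4); d=tile(C['scene'],270,80,150,200,3)
save('g.png',np.hstack([np.vstack([a,b[:,:399]]),d[:,:400]]))
```

```text
8.35 [0.443  0.2349 0.186 ] [ 3.1415 -0.0006  0.0007]
```

View pics/g.png

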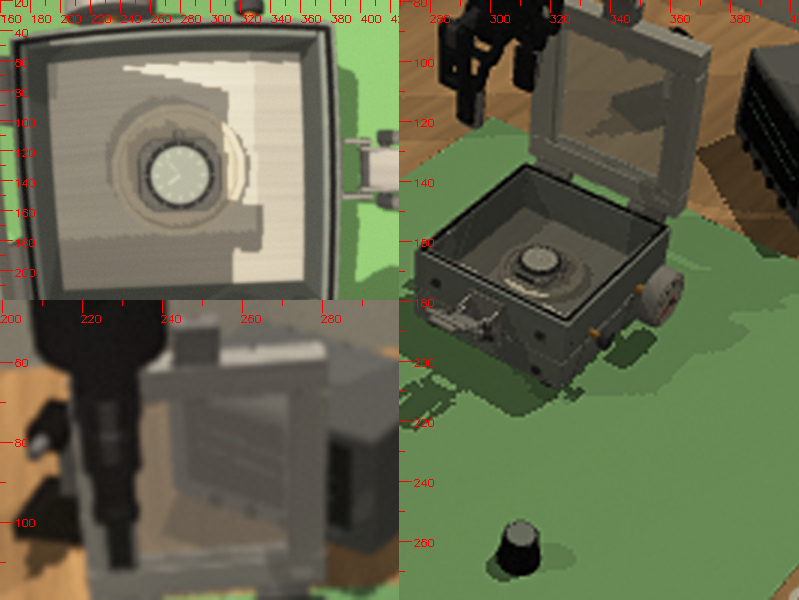

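Run:
```python
from comp import *
import pickle
np.set_printoptions(precision=4,suppress=True)
C=pickle.load(open('c4.pkl','rb'));w=C['wrist']
print('dish',onz(w,279.3,129.7,.051),'dial',onz(w,279.7,135.6,.062))
print(tri(C['scene'],(373.7,95),C['side'],(281.7,56)))
C=pickle.load(open('c0.pkl','rb'))
# side start: lid corners tl (305,85)/1.4 , tr(393,80)/1.4
for z in (.24,.25,.26,.27): print(onz(C['side'],305/1.4,85/1.4,z),onz(C['side'],393/1.4,80/1.4,z))
print(bot.read_state()['q'])
```

```text
dish [0.5071 0.2358 0.051 ] dial [0.5024 0.2355 0.062 ]
(array([0.581 , 0.3342, 0.2606]), np.float64(0.0026080234902515842))
[0.4228 0.3656 0.24  ] [0.5826 0.3669 0.24  ]
[0.4232 0.3456 0.25  ] [0.5803 0.3468 0.25  ]
[0.4236 0.3255 0.26  ] [0.5779 0.3267 0.26  ]
[0.424  0.3055 0.27  ] [0.5756 0.3067 0.27  ]
[ 0.438  -0.0329  2.0192 -0.0003  1.155   2.0093]
```

Run:
```python
from comp import *
import pickle
np.set_printoptions(precision=4,suppress=True)
C=pickle.load(open('c0.pkl','rb'));c,s=C['scene'],C['side']
for p in((572,218),(540,184),(630,210)): print('base',onz(c,p[0]/1.4,p[1]/1.4,0))
for z in(.08,.12): 
  for p in((566,178),(537,140),(600,130),(630,180)): print('top',z,onz(c,p[0]/1.4,p[1]/1.4,z))
print(onz(s,295/1.4,148/1.4,0),onz(s,437/1.4,95/1.4,.1),onz(s,408/1.4,112/1.4,.1),onz(s,408/1.4,147/1.4,0))
```

```text
base [0.6398 0.5198 0.    ]
base [0.5241 0.5832 0.    ]
base [0.7207 0.6287 0.    ]
top 0.08 [0.6015 0.5275 0.08  ]
top 0.08 [0.4795 0.6161 0.08  ]
top 0.08 [0.5653 0.7501 0.08  ]
top 0.08 [0.7048 0.6098 0.08  ]
top 0.12 [0.6239 0.4694 0.12  ]
top 0.12 [0.5083 0.5533 0.12  ]
top 0.12 [0.5896 0.6803 0.12  ]
top 0.12 [0.7218 0.5474 0.12  ]
[0.3826 0.5491 0.    ] [0.7029 0.5664 0.1   ] [0.6296 0.4996 0.1   ] [0.6338 0.5236 0.    ]
```

Request:
step_arm:
  series:
    - {"x":0,"y":0,"z":-0.1,"ax":0,"ay":0,"az":0,"grip":1}
    - {"x":0.02,"y":0,"z":-0.2,"ax":0,"ay":0,"az":0,"grip":1}
    - {"x":0.06,"y":0,"z":-0.25,"ax":0,"ay":0,"az":0,"grip":1}
    - {"x":0.12,"y":0,"z":-0.25,"ax":0,"ay":0,"az":0,"grip":1}
    - {"x":0.12,"y":-0.09,"z":-0.25,"ax":0,"ay":0,"az":0,"grip":1}
    - {"x":0.12,"y":-0.18,"z":-0.25,"ax":0,"ay":0,"az":0,"grip":1}
    - {"x":0.12,"y":-0.27,"z":-0.25,"ax":0,"ay":0,"az":0,"grip":1}
    - {"x":0.12,"y":-0.34,"z":-0.25,"ax":0,"ay":0,"az":0,"grip":1}
    - {"x":0.12,"y":-0.34,"z":-0.25,"ax":0,"ay":0,"az":0,"grip":1}
    - {"x":0.12,"y":-0.34,"z":-0.16,"ax":0,"ay":0,"az":0,"grip":1}
    - {"x":0.12,"y":-0.34,"z":-0.06,"ax":0,"ay":0,"az":0,"grip":1}
    - {"x":0.12,"y":-0.34,"z":-0.06,"ax":0,"ay":0,"az":0,"grip":1}

```text
time: 9.55
tool_pos: [0.498, 0.4002, 0.2052]
tcp_rot: [3.13, -0.002, -0.024]
wrist_force: [-1.0, -1.3, -1.0]
width: -0.0
grip_force: 0.0
```

Run:
```python
from h import *
import time
cam('side')
for i in range(2): cam('wrist'); s=bot.read_state(); print(s['time'],s['tool_pos'],s['tcp_rot'],s['wrist_force'],s['width'])
```

```text
9.65 [0.50231834 0.40351393 0.21424473] [ 3.13837184e+00 -2.10055125e-03 -6.08663990e-03] [ 0.96208496 -0.35836321  0.01633886] -0.0007385250111207663
9.7 [0.50383351 0.40473621 0.21724558] [-3.14142652e+00  2.12929787e-03 -8.32635844e-04] [-0.59161159 -0.03474843  0.73887909] 0.0020008507940654204
```

Request:
step_arm:
  series:
    - {"x":0,"y":0.05,"z":-0.005,"ax":0,"ay":0,"az":0,"grip":1}
    - {"x":0,"y":0.096,"z":-0.005,"ax":0,"ay":0,"az":0,"grip":1}
    - {"x":0,"y":0.12,"z":-0.007,"ax":0,"ay":0,"az":0,"grip":1}
    - {"x":0,"y":0.143,"z":-0.007,"ax":0,"ay":0,"az":0,"grip":1}
    - {"x":0,"y":0.167,"z":-0.004,"ax":0,"ay":0,"az":0,"grip":1}
    - {"x":0,"y":0.191,"z":0,"ax":0,"ay":0,"az":0,"grip":1}
    - {"x":0,"y":0.214,"z":0.005,"ax":0,"ay":0,"az":0,"grip":1}
    - {"x":0,"y":0.236,"z":0.012,"ax":0,"ay":0,"az":0,"grip":1}
    - {"x":0,"y":0.258,"z":0.022,"ax":0,"ay":0,"az":0,"grip":1}
    - {"x":0,"y":0.279,"z":0.034,"ax":0,"ay":0,"az":0,"grip":1}
    - {"x":0,"y":0.298,"z":0.047,"ax":0,"ay":0,"az":0,"grip":1}
    - {"x":0,"y":0.317,"z":0.062,"ax":0,"ay":0,"az":0,"grip":1}

```text
time: 10.9
tool_pos: [0.5031, 0.2456, 0.185]
tcp_rot: [-3.141, 0.001, -0.002]
wrist_force: [2.6, 2.2, 2.4]
width: -0.003
grip_force: 1.6
```

Run:
```python
from h import *
for i in range(3): cam('wrist'); s=bot.read_state(); print(s['time'],s['tool_pos'],s['tcp_rot'],s['wrist_force'],s['width'])
```

```text
10.95 [0.50171586 0.24377439 0.18300698] [ 3.13904660e+00 -1.56089094e-03 -3.98278116e-03] [0.22834354 0.41514021 1.26595554] -0.0027889992328867476
11.0 [0.50119316 0.24428127 0.18317177] [ 3.13903715e+00 -2.59019105e-03 -6.14527832e-03] [-0.32403492  0.00784692 -0.20705264] -0.0005070145540307539
11.05 [0.50105119 0.24478997 0.18346546] [ 3.13930259e+00 -2.48394893e-03 -6.67223824e-03] [-1.29022571  0.18132696  0.3857672 ] 0.0010609830606473241
```

Request:
step_arm:
  series:
    - {"x":0,"y":0.014,"z":0.014,"ax":0,"ay":0,"az":0,"grip":1}
    - {"x":0,"y":0.027,"z":0.028,"ax":0,"ay":0,"az":0,"grip":1}
    - {"x":0,"y":0.04,"z":0.048,"ax":0,"ay":0,"az":0,"grip":1}
    - {"x":0,"y":0.053,"z":0.068,"ax":0,"ay":0,"az":0,"grip":1}
    - {"x":0,"y":0.062,"z":0.09,"ax":0,"ay":0,"az":0,"grip":1}
    - {"x":0,"y":0.071,"z":0.112,"ax":0,"ay":0,"az":0,"grip":1}
    - {"x":0,"y":0.076,"z":0.135,"ax":0,"ay":0,"az":0,"grip":1}
    - {"x":0,"y":0.08,"z":0.148,"ax":0,"ay":0,"az":0,"grip":1}
    - {"x":0,"y":0.08,"z":0.15,"ax":0,"ay":0,"az":0,"grip":1}

```text
time: 11.95
tool_pos: [0.5013, 0.2059, 0.1084]
tcp_rot: [3.141, -0.001, -0.005]
wrist_force: [-0.1, -0.5, -0.4]
width: -0.002
grip_force: 0.0
```

Request:
step_arm:
  series:
    - {"x":0,"y":0,"z":0.004,"ax":0,"ay":0,"az":0,"grip":1}
    - {"x":0,"y":0,"z":0.006,"ax":0,"ay":0,"az":0,"grip":1}
    - {"x":0,"y":0,"z":0.006,"ax":0,"ay":0,"az":0,"grip":1}

```text
time: 12.25
tool_pos: [0.5025, 0.2066, 0.1073]
tcp_rot: [-3.141, 0.0, 0.0]
wrist_force: [0.3, -0.1, 1.5]
width: -0.003
grip_force: 0.0
```

Request:
step_arm:
  series:
    - {"x":0,"y":0,"z":0.002,"ax":0,"ay":0,"az":0,"grip":1}
    - {"x":0,"y":0,"z":0.004,"ax":0,"ay":0,"az":0,"grip":1}
    - {"x":0,"y":0,"z":0.004,"ax":0,"ay":0,"az":0,"grip":1}

```text
time: 12.55
tool_pos: [0.5028, 0.2065, 0.1054]
tcp_rot: [-3.141, 0.001, -0.001]
wrist_force: [-0.4, -0.6, 2.2]
width: 0.0
grip_force: 0.5
```

Request:
step_arm:
  series:
    - {"x":0,"y":0,"z":0.002,"ax":0,"ay":0,"az":0,"grip":1}
    - {"x":0,"y":0,"z":0.003,"ax":0,"ay":0,"az":0,"grip":1}
    - {"x":0,"y":0,"z":0.003,"ax":0,"ay":0,"az":0,"grip":1}

```text
time: 12.85
tool_pos: [0.5028, 0.2063, 0.1038]
tcp_rot: [3.142, -0.001, 0.001]
wrist_force: [1.4, -1.0, 1.1]
width: 0.001
grip_force: 0.6
```

Request:
step_arm:
  series:
    - {"x":0,"y":0,"z":0.002,"ax":0,"ay":0,"az":0,"grip":1}
    - {"x":0,"y":0,"z":0.004,"ax":0,"ay":0,"az":0,"grip":1}
    - {"x":0,"y":0,"z":0.004,"ax":0,"ay":0,"az":0,"grip":1}

```text
time: 13.15
tool_pos: [0.5028, 0.2064, 0.102]
tcp_rot: [3.142, -0.001, 0.0]
wrist_force: [-0.5, -1.6, 4.4]
width: -0.003
grip_force: 1.7
```

Request:
step_arm:
  series:
    - {"x":0,"y":0,"z":0.002,"ax":0,"ay":0,"az":0,"grip":1}
    - {"x":0,"y":0,"z":0.003,"ax":0,"ay":0,"az":0,"grip":1}
    - {"x":0,"y":0,"z":0.003,"ax":0,"ay":0,"az":0,"grip":1}

```text
time: 13.45
tool_pos: [0.5028, 0.2064, 0.1019]
tcp_rot: [3.142, -0.001, 0.0]
wrist_force: [-3.7, -2.2, 12.3]
width: 0.001
grip_force: 6.0
```

Request:
step_arm:
  series:
    - {"x":0,"y":0,"z":0.002,"ax":0,"ay":0,"az":0,"grip":1}
    - {"x":0,"y":0,"z":0.003,"ax":0,"ay":0,"az":0,"grip":1}
    - {"x":0,"y":0,"z":0.003,"ax":0,"ay":0,"az":0,"grip":1}

```text
time: 13.75
tool_pos: [0.5029, 0.2064, 0.1019]
tcp_rot: [3.142, -0.001, 0.001]
wrist_force: [-7.4, -4.1, 21.0]
width: -0.002
grip_force: 10.2
```

Request:
step_arm:
  series:
    - {"x":0,"y":0,"z":-0.04,"ax":0,"ay":0,"az":0,"grip":1}
    - {"x":0,"y":0,"z":-0.12,"ax":0,"ay":0,"az":0,"grip":1}
    - {"x":0,"y":0.1,"z":-0.18,"ax":0,"ay":0,"az":0,"grip":1}
    - {"x":0,"y":0.18,"z":-0.18,"ax":0,"ay":0,"az":0,"grip":1}
    - {"x":-0.12,"y":0.18,"z":-0.18,"ax":0,"ay":0,"az":0,"grip":1}
    - {"x":-0.12,"y":0.18,"z":-0.18,"ax":0,"ay":0,"az":0,"grip":1}
    - {"x":-0.12,"y":0.18,"z":-0.18,"ax":0,"ay":0,"az":0,"grip":1}

```text
time: 14.45
tool_pos: [0.4408, 0.1163, 0.188]
tcp_rot: [-3.141, 0.001, 0.002]
wrist_force: [0.4, 0.4, 0.2]
width: 0.002
grip_force: 0.0
```

Run:
```python
from comp import *
import pickle
np.set_printoptions(precision=4,suppress=True)
C={n:cam(n) for n in('scene','side','wrist')}; pickle.dump(C,open('c5.pkl','wb'))
s=bot.read_state();p=np.array(s['tool_pos']);print(s['time'],p,s['tcp_rot'])
w=C['wrist'];print(proj(w,(.505,.14,.07)))
u,v=proj(w,(.505,.13,.08));u=int(u);v=int(v)
a=tile(w,max(0,u-66),max(0,v-50),133,100,3)
b=tile(C['side'],215,125,100,75,4)
d=tile(C['scene'],265,120,100,150,4)
save('i.png',np.hstack([np.vstack([a,b[:,:a.shape[1]]]),d]))
```

```text
14.6 [0.4437 0.1171 0.1891] [-3.1411 -0.0006 -0.0023]
(np.float64(250.38018274956136), np.float64(133.50273987531608))
```

View pics/i.png

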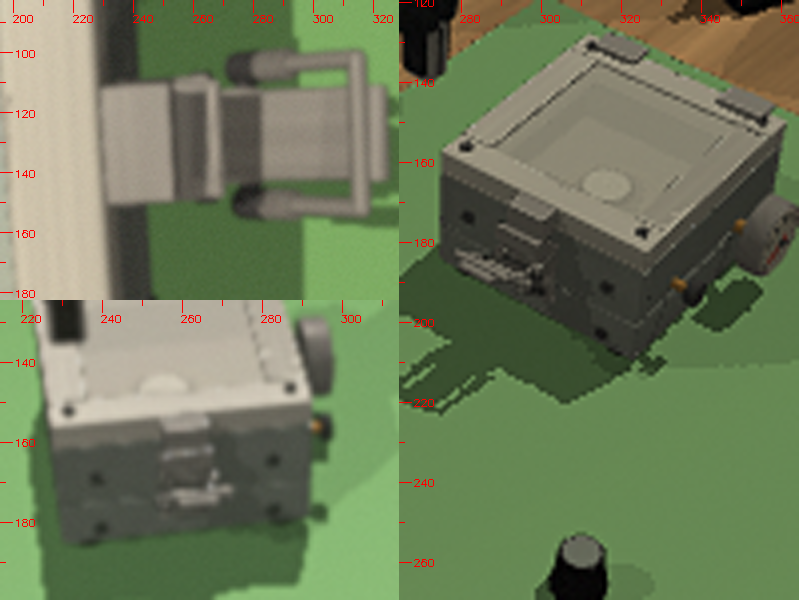

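The lid is shut flat. The wrist crop shows the keeper block at tile x≈105–220 with its lip at ≈213. The loop's bar is at tile x≈355, its leg ends at y≈62 and 203, and the handle tip is at x≈385. I'll now compute the latch positions.

Run:
```python
from comp import *
import pickle
np.set_printoptions(precision=4,suppress=True)
w=pickle.load(open('c5.pkl','rb'))['wrist']
u,v=proj(w,(.505,.13,.08));x0,y0=int(u)-66,int(v)-50;print(x0,y0)
f=lambda x,y,z:onz(w,x0+x/3-.3,y0+y/3-.3,z)
print('bar ends',f(358,58,.093),f(358,208,.093),'mid',f(357,133,.093))
print('lip',f(213,80,.096),f(213,185,.096)); print('tip',f(385,85,.0895),f(385,180,.0895))
e=np.array([-.047,.999,0]); c=np.array([.5045,.236,.002]); 
for n,o,h in(('bar',60.2,91),('lip',26,94),('tip',64.4,88.5),('keeper',20,90),('pivot',22,62)): print(n, c-e*(.085+o/1000)+[0,0,h/1000])
```

```text
196 83
bar ends [0.5291 0.0911 0.093 ] [0.4921 0.0906 0.093 ] mid [0.5106 0.0911 0.093 ]
lip [0.5232 0.126  0.096 ] [0.4978 0.126  0.096 ]
tip [0.5227 0.0839 0.0895] [0.499  0.0836 0.0895]
bar [0.5113 0.0909 0.093 ]
lip [0.5097 0.1251 0.096 ]
tip [0.5115 0.0867 0.0905]
keeper [0.5094 0.1311 0.092 ]
pivot [0.5095 0.1291 0.064 ]
```

Request:
step_arm:
  series:
    - {"x":0.086,"y":0.05,"z":0,"ax":0,"ay":0,"az":0,"grip":1}
    - {"x":0.086,"y":0.116,"z":0,"ax":0,"ay":0,"az":0,"grip":1}
    - {"x":0.086,"y":0.116,"z":0.06,"ax":0,"ay":0,"az":0,"grip":1}
    - {"x":0.086,"y":0.116,"z":0.13,"ax":0,"ay":0,"az":0,"grip":1}
    - {"x":0.086,"y":0.116,"z":0.18,"ax":0,"ay":0,"az":0,"grip":1}
    - {"x":0.086,"y":0.116,"z":0.18,"ax":0,"ay":0,"az":0,"grip":1}
    - {"x":0.086,"y":0.116,"z":0.18,"ax":0,"ay":0,"az":0,"grip":1}
    - {"x":0.086,"y":0.116,"z":0.18,"ax":0,"ay":0,"az":0,"grip":1}

```text
time: 15.4
tool_pos: [0.4876, 0.0589, 0.1005]
tcp_rot: [-3.141, -0.0, -0.005]
wrist_force: [-0.1, 0.9, 0.5]
width: -0.0
grip_force: 0.0
```

Run:
```python
from h import *
P=[]
for i in range(8): cam('side'); s=bot.read_state(); P.append(s['tool_pos'])
print(np.array(P).round(4))
```

```text
[[0.4876 0.0588 0.1007]
 [0.4874 0.0588 0.1007]
 [0.4871 0.0587 0.1006]
 [0.4868 0.0586 0.1003]
 [0.4865 0.0586 0.1   ]
 [0.4862 0.0585 0.0998]
 [0.486  0.0585 0.0995]
 [0.4858 0.0584 0.0993]]
```

Request:
step_arm:
  series:
    - {"x":0,"y":0,"z":0.015,"ax":0,"ay":0,"az":0,"grip":1}
    - {"x":0,"y":0,"z":0.027,"ax":0,"ay":0,"az":0,"grip":1}
    - {"x":0,"y":0,"z":0.027,"ax":0,"ay":0,"az":0,"grip":1}
    - {"x":0,"y":-0.02,"z":0.027,"ax":0,"ay":0,"az":0,"grip":1}
    - {"x":0,"y":-0.031,"z":0.026,"ax":0,"ay":0,"az":0,"grip":1}
    - {"x":0,"y":-0.038,"z":0.02,"ax":0,"ay":0,"az":0,"grip":1}
    - {"x":0,"y":-0.045,"z":0.015,"ax":0,"ay":0,"az":0,"grip":1}
    - {"x":0,"y":-0.054,"z":0.011,"ax":0,"ay":0,"az":0,"grip":1}
    - {"x":0,"y":-0.064,"z":0.008,"ax":0,"ay":0,"az":0,"grip":1}
    - {"x":0,"y":-0.074,"z":0.006,"ax":0,"ay":0,"az":0,"grip":1}
    - {"x":0,"y":-0.083,"z":0.005,"ax":0,"ay":0,"az":0,"grip":1}
    - {"x":0,"y":-0.093,"z":0.004,"ax":0,"ay":0,"az":0,"grip":1}

```text
time: 17.0
tool_pos: [0.4856, 0.1053, 0.0969]
tcp_rot: [-3.141, 0.001, -0.0]
wrist_force: [-0.7, 0.3, 1.1]
width: 0.003
grip_force: 0.5
```

Request:
step_arm:
  series:
    - {"x":0,"y":-0.008,"z":-0.001,"ax":0,"ay":0,"az":0,"grip":1}
    - {"x":0,"y":-0.012,"z":-0.001,"ax":0,"ay":0,"az":0,"grip":1}
    - {"x":0,"y":-0.012,"z":-0.001,"ax":0,"ay":0,"az":0,"grip":1}

```text
time: 17.3
tool_pos: [0.4854, 0.1112, 0.0971]
tcp_rot: [-3.142, 0.0, 0.0]
wrist_force: [0.8, -0.7, 0.3]
width: -0.002
grip_force: 0.0
```

Request:
step_arm:
  series:
    - {"x":0,"y":0.02,"z":-0.02,"ax":0,"ay":0,"az":0,"grip":1}
    - {"x":0,"y":0.1,"z":-0.08,"ax":0,"ay":0,"az":0,"grip":1}
    - {"x":0,"y":0.12,"z":-0.15,"ax":0,"ay":0,"az":0,"grip":1}
    - {"x":-0.06,"y":0.06,"z":-0.18,"ax":0,"ay":0,"az":0,"grip":1}
    - {"x":-0.09,"y":0.0,"z":-0.18,"ax":0,"ay":0,"az":0,"grip":1}
    - {"x":-0.09,"y":0.0,"z":-0.18,"ax":0,"ay":0,"az":0,"grip":1}
    - {"x":-0.09,"y":0.0,"z":-0.18,"ax":0,"ay":0,"az":0,"grip":1}

```text
time: 18.0
tool_pos: [0.4406, 0.1106, 0.1879]
tcp_rot: [3.141, 0.001, 0.002]
wrist_force: [-0.4, -0.5, -0.8]
width: -0.0
grip_force: 0.0
```

Run:
```python
from comp import *
import pickle
C={n:cam(n) for n in('scene','side','wrist')}; pickle.dump(C,open('c6.pkl','wb'))
for i in range(4): cam('side')
C['wrist']=cam('wrist'); pickle.dump(C,open('c6.pkl','wb'))
s=bot.read_state();p=np.array(s['tool_pos']);print(s['time'],p,s['tcp_rot'])
w=C['wrist'];u,v=proj(w,(.505,.11,.08));u=int(u);v=int(v);print(u-66,v-50)
a=tile(w,max(0,u-66),max(0,v-50),133,100,3)
d=tile(C['scene'],265,140,66,50,6)
b=tile(C['side'],240,140,50,37,8)
save('j.png',np.vstack([np.hstack([a,d[:,:396]]),b[:,:396].repeat(1,0) if 0 else np.hstack([b[:,:396],np.zeros((296,399,3),np.uint8)])]))
```

```text
18.4 [0.44071471 0.11046578 0.18698895] [ 3.14137578e+00 -2.04476690e-03 -9.96578072e-04]
213 80
```

View pics/j.png

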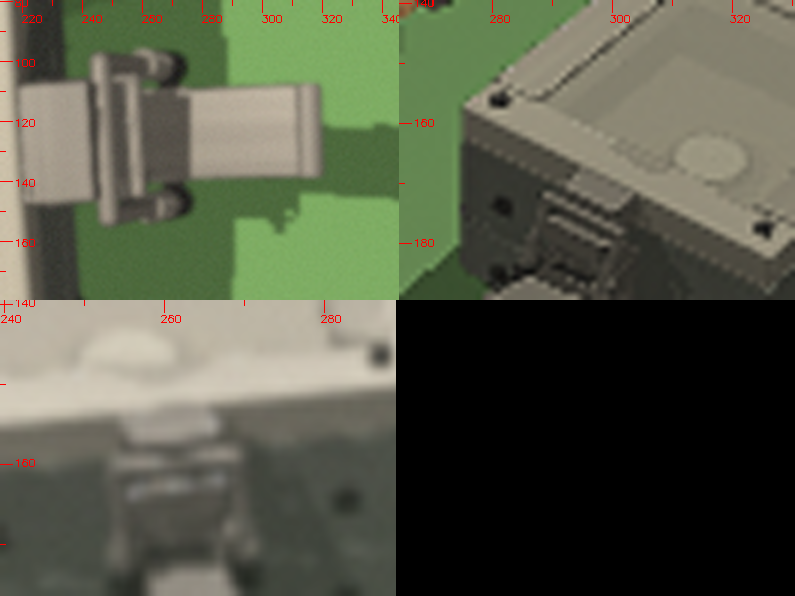

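The loop's bar now sits behind the lip, against the keeper block (wrist tile x≈105, lip at ≈133). The lever is still open, so next I compute the lever push path.

Run:
```python
from h import *
np.set_printoptions(precision=3,suppress=True)
s=bot.read_state();p=np.array(s['tool_pos']);print(p)
t=np.radians(30);R=np.stack([[1,0,0],[0,-np.cos(t),-np.sin(t)],[0,np.sin(t),-np.cos(t)]],1)
print(R)
def wp(al,r=.040,ex=0):
    a=np.radians(al);d=.002+.0145*abs(np.sin(a+t))+ex
    return np.array([.511,.1291-(r*np.cos(a)-d*np.sin(a)),.064+r*np.sin(a)+d*np.cos(a)])
s0=wp(32,ex=.015);print('start',s0,'above',tool(s0+[0,-.03,.06]-p),tool(s0-p))
for al in (32,20,10,0,-10,-20,-30,-40,-50,-60,-70,-80,-85): print(al,wp(al,.042 if al<-50 else .04),(R.T@(wp(al,.042 if al<-50 else .04)-s0)/.5))
```

```text
[0.441 0.11  0.187]
[[ 1.     0.     0.   ]
 [ 0.    -0.866  0.5  ]
 [ 0.    -0.5   -0.866]]
start [0.511 0.111 0.11 ] above [0.141 0.059 0.033] [ 0.141 -0.001  0.153]
32 [0.511 0.103 0.098] [0.    0.026 0.014]
20 [0.511 0.096 0.09 ] [0.    0.046 0.02 ]
10 [0.511 0.092 0.082] [0.    0.062 0.03 ]
0 [0.511 0.089 0.073] [0.    0.075 0.043]
-10 [0.511 0.088 0.064] [0.    0.085 0.058]
-20 [0.511 0.09  0.055] [0.    0.092 0.076]
-30 [0.511 0.093 0.046] [0.    0.095 0.095]
-40 [0.511 0.096 0.042] [0.    0.095 0.104]
-50 [0.511 0.098 0.038] [0.    0.095 0.113]
-60 [0.511 0.1   0.032] [0.    0.097 0.125]
-70 [0.511 0.104 0.028] [0.    0.094 0.135]
-80 [0.511 0.109 0.025] [0.    0.089 0.146]
-85 [0.511 0.112 0.023] [0.    0.086 0.152]
```

Request:
step_arm:
  series:
    - {"x":0.06,"y":0.059,"z":0,"ax":0.25,"ay":0,"az":0,"grip":1}
    - {"x":0.141,"y":0.059,"z":0.03,"ax":0.5,"ay":0,"az":0,"grip":1}
    - {"x":0.141,"y":0.059,"z":0.033,"ax":0.75,"ay":0,"az":0,"grip":1}
    - {"x":0.141,"y":0.059,"z":0.033,"ax":1,"ay":0,"az":0,"grip":1}
    - {"x":0.141,"y":0.059,"z":0.033,"ax":1,"ay":0,"az":0,"grip":1}
    - {"x":0.141,"y":0.059,"z":0.033,"ax":1,"ay":0,"az":0,"grip":1}
    - {"x":0.141,"y":0.059,"z":0.033,"ax":1,"ay":0,"az":0,"grip":1}
    - {"x":0.141,"y":0.059,"z":0.033,"ax":1,"ay":0,"az":0,"grip":1}

```text
time: 19.2
tool_pos: [0.5112, 0.0823, 0.1717]
tcp_rot: [-2.619, -0.003, -0.002]
wrist_force: [-0.1, 0.3, 0.0]
width: 0.002
grip_force: 0.0
```

Run:
```python
from h import *
np.set_printoptions(precision=3,suppress=True)
for i in range(6): cam('side')
s=bot.read_state();p=np.array(s['tool_pos']);print(s['time'],p,s['wrist_force']);print(Ro.from_rotvec(s['tcp_rot']).as_matrix())
print(tool(np.array([.511,.111,.110])-p))
```

```text
19.5 [0.511 0.082 0.171] [-0.432 -0.007 -0.504]
[[ 1.     0.001  0.   ]
 [ 0.001 -0.866  0.5  ]
 [ 0.001 -0.5   -0.866]]
[-0.     0.011  0.135]
```

Request:
step_arm:
  series:
    - {"x":0,"y":0.03,"z":0.07,"ax":0,"ay":0,"az":0,"grip":1}
    - {"x":0,"y":0.037,"z":0.13,"ax":0,"ay":0,"az":0,"grip":1}
    - {"x":0,"y":0.037,"z":0.149,"ax":0,"ay":0,"az":0,"grip":1}
    - {"x":0,"y":0.047,"z":0.152,"ax":0,"ay":0,"az":0,"grip":1}
    - {"x":0,"y":0.057,"z":0.155,"ax":0,"ay":0,"az":0,"grip":1}
    - {"x":0,"y":0.065,"z":0.16,"ax":0,"ay":0,"az":0,"grip":1}
    - {"x":0,"y":0.073,"z":0.165,"ax":0,"ay":0,"az":0,"grip":1}
    - {"x":0,"y":0.08,"z":0.171,"ax":0,"ay":0,"az":0,"grip":1}
    - {"x":0,"y":0.086,"z":0.178,"ax":0,"ay":0,"az":0,"grip":1}
    - {"x":0,"y":0.091,"z":0.185,"ax":0,"ay":0,"az":0,"grip":1}
    - {"x":0,"y":0.096,"z":0.193,"ax":0,"ay":0,"az":0,"grip":1}
    - {"x":0,"y":0.096,"z":0.193,"ax":0,"ay":0,"az":0,"grip":1}

```text
time: 20.7
tool_pos: [0.5103, 0.0882, 0.0623]
tcp_rot: [-2.618, 0.001, 0.002]
wrist_force: [-0.6, -0.3, 0.3]
width: 0.001
grip_force: 0.0
```

Run:
```python
from comp import *
import pickle
np.set_printoptions(precision=3,suppress=True)
for i in range(5): c=cam('side')
s=bot.read_state();p=np.array(s['tool_pos']);print(s['time'],p,s['wrist_force'])
def wp(al,r=.040):
    t=np.radians(30);a=np.radians(al);d=.002+.0145*abs(np.sin(a+t))
    return np.array([.511,.1291-(r*np.cos(a)-d*np.sin(a)),.064+r*np.sin(a)+d*np.cos(a)])
for al in (-20,-30,-40,-50,-60,-70,-80,-85): print(al,tool(wp(al,.042 if al<-50 else .04)-p))
```

```text
20.95 [0.511 0.088 0.063] [-0.496 -0.085 -0.844]
-20 [-0.     0.006  0.017]
-30 [-0.     0.008  0.036]
-40 [-0.     0.009  0.045]
-50 [-0.     0.008  0.054]
-60 [-0.     0.01   0.066]
-70 [-0.     0.007  0.077]
-80 [-0.     0.002  0.087]
-85 [-0.    -0.001  0.093]
```

Request:
step_arm:
  series:
    - {"x":0,"y":0.003,"z":0.009,"ax":0,"ay":0,"az":0,"grip":1}
    - {"x":0,"y":0.006,"z":0.017,"ax":0,"ay":0,"az":0,"grip":1}
    - {"x":0,"y":0.007,"z":0.027,"ax":0,"ay":0,"az":0,"grip":1}
    - {"x":0,"y":0.008,"z":0.036,"ax":0,"ay":0,"az":0,"grip":1}
    - {"x":0,"y":0.009,"z":0.041,"ax":0,"ay":0,"az":0,"grip":1}
    - {"x":0,"y":0.009,"z":0.045,"ax":0,"ay":0,"az":0,"grip":1}
    - {"x":0,"y":0.009,"z":0.045,"ax":0,"ay":0,"az":0,"grip":1}

```text
time: 21.65
tool_pos: [0.511, 0.0957, 0.0413]
tcp_rot: [-2.618, 0.001, 0.0]
wrist_force: [0.1, -0.5, 0.7]
width: -0.003
grip_force: 0.4
```

Request:
step_arm:
  series:
    - {"x":0,"y":0,"z":0.005,"ax":0,"ay":0,"az":0,"grip":1}
    - {"x":0,"y":-0.001,"z":0.009,"ax":0,"ay":0,"az":0,"grip":1}
    - {"x":0,"y":0,"z":0.015,"ax":0,"ay":0,"az":0,"grip":1}
    - {"x":0,"y":0.001,"z":0.021,"ax":0,"ay":0,"az":0,"grip":1}
    - {"x":0,"y":0.001,"z":0.021,"ax":0,"ay":0,"az":0,"grip":1}

```text
time: 22.15
tool_pos: [0.5107, 0.1003, 0.0315]
tcp_rot: [-2.618, 0.001, 0.001]
wrist_force: [0.7, -0.0, 1.1]
width: -0.001
grip_force: 0.2
```

Request:
step_arm:
  series:
    - {"x":0,"y":-0.002,"z":0.006,"ax":0,"ay":0,"az":0,"grip":1}
    - {"x":0,"y":-0.003,"z":0.011,"ax":0,"ay":0,"az":0,"grip":1}
    - {"x":0,"y":-0.006,"z":0.016,"ax":0,"ay":0,"az":0,"grip":1}
    - {"x":0,"y":-0.008,"z":0.021,"ax":0,"ay":0,"az":0,"grip":1}
    - {"x":0,"y":-0.008,"z":0.021,"ax":0,"ay":0,"az":0,"grip":1}

```text
time: 22.65
tool_pos: [0.5106, 0.1094, 0.0247]
tcp_rot: [-2.618, 0.0, 0.001]
wrist_force: [0.2, -0.8, 0.0]
width: 0.003
grip_force: 0.0
```

Run:
```python
from comp import *
import pickle
np.set_printoptions(precision=3,suppress=True)
C={n:cam(n) for n in('scene','side','wrist')}; pickle.dump(C,open('c7.pkl','wb'))
s=bot.read_state();p=np.array(s['tool_pos']);print(s['time'],p,s['wrist_force'])
print(tool([0,.01,0]))
```

```text
22.8 [0.511 0.109 0.025] [-0.156  0.394 -0.269]
[-0.    -0.017  0.01 ]
```

Request:
step_arm:
  series:
    - {"x":0,"y":-0.003,"z":0.002,"ax":0,"ay":0,"az":0,"grip":1}
    - {"x":0,"y":-0.007,"z":0.004,"ax":0,"ay":0,"az":0,"grip":1}
    - {"x":0,"y":-0.007,"z":0.004,"ax":0,"ay":0,"az":0,"grip":1}

```text
time: 23.1
tool_pos: [0.511, 0.1132, 0.0251]
tcp_rot: [-2.618, 0.0, -0.0]
wrist_force: [-0.3, -0.9, 0.3]
width: -0.005
grip_force: 0.0
```

Request:
step_arm:
  series:
    - {"x":0,"y":-0.003,"z":0.002,"ax":0,"ay":0,"az":0,"grip":1}
    - {"x":0,"y":-0.005,"z":0.003,"ax":0,"ay":0,"az":0,"grip":1}
    - {"x":0,"y":-0.005,"z":0.003,"ax":0,"ay":0,"az":0,"grip":1}

```text
time: 23.4
tool_pos: [0.5112, 0.1154, 0.0249]
tcp_rot: [-2.619, 0.0, -0.001]
wrist_force: [-1.6, -3.6, 0.4]
width: 0.001
grip_force: 2.0
```

Request:
step_arm:
  series:
    - {"x":0,"y":-0.003,"z":0.002,"ax":0,"ay":0,"az":0,"grip":1}
    - {"x":0,"y":-0.005,"z":0.003,"ax":0,"ay":0,"az":0,"grip":1}
    - {"x":0,"y":-0.005,"z":0.003,"ax":0,"ay":0,"az":0,"grip":1}

```text
time: 23.7
tool_pos: [0.5114, 0.116, 0.0249]
tcp_rot: [-2.623, -0.002, -0.002]
wrist_force: [-5.2, -16.4, 6.5]
width: -0.0
grip_force: 8.4
```

Request:
step_arm:
  series:
    - {"x":0,"y":-0.003,"z":0.002,"ax":0,"ay":0,"az":0,"grip":1}
    - {"x":0,"y":-0.005,"z":0.003,"ax":0,"ay":0,"az":0,"grip":1}
    - {"x":0,"y":-0.005,"z":0.003,"ax":0,"ay":0,"az":0,"grip":1}

```text
time: 24.0
tool_pos: [0.5115, 0.1165, 0.0248]
tcp_rot: [-2.627, -0.004, -0.003]
wrist_force: [-8.2, -28.9, 12.8]
width: -0.002
grip_force: 15.1
```

Request:
step_arm:
  series:
    - {"x":0,"y":0.04,"z":-0.02,"ax":0,"ay":0,"az":0,"grip":1}
    - {"x":0,"y":0.08,"z":-0.08,"ax":0,"ay":0,"az":0,"grip":1}
    - {"x":0,"y":0.08,"z":-0.18,"ax":0,"ay":0,"az":0,"grip":1}
    - {"x":0,"y":0.08,"z":-0.28,"ax":0,"ay":0,"az":0,"grip":1}
    - {"x":-0.1,"y":0.08,"z":-0.28,"ax":0,"ay":0,"az":0,"grip":1}
    - {"x":-0.16,"y":0.08,"z":-0.28,"ax":0,"ay":0,"az":0,"grip":1}
    - {"x":-0.16,"y":0.08,"z":-0.28,"ax":0,"ay":0,"az":0,"grip":1}
    - {"x":-0.16,"y":0.08,"z":-0.28,"ax":0,"ay":0,"az":0,"grip":1}

```text
time: 24.8
tool_pos: [0.4309, 0.0173, 0.1263]
tcp_rot: [-2.618, 0.002, -0.001]
wrist_force: [1.5, -0.7, 0.0]
width: -0.001
grip_force: 0.0
```

Run:
```python
from comp import *
import pickle
np.set_printoptions(precision=3,suppress=True)
for i in range(4): cam('side')
C={n:cam(n) for n in('scene','side','wrist')}; pickle.dump(C,open('c8.pkl','wb'))
s=bot.read_state();print(s['time'],s['tool_pos'],s['wrist_force'],s['width'])
c=np.array([.5105,.129,.064])
B=pickle.load(open('c6.pkl','rb'))
for n in('side','scene'):
  for lab,D in(('open',B[n]),('now',C[n])):
    out=[]
    for al in (32,0,-30,-60,-70,-80):
      u,v=proj(D,c+[0,-.04*np.cos(np.radians(al))+.002*np.sin(np.radians(al)),.04*np.sin(np.radians(al))]); out.append(D['img'][int(round(v)),int(round(u))].tolist())
    print(n,lab,out)
# bar: profile along the side view column, seat (z.092,y.131) vs raised (z.1005,y.132)
for lab,D in(('open',B['side']),('now',C['side'])):
  u,v=proj(D,(.5095,.131,.092));u2,v2=proj(D,(.5095,.132,.1005));ul,vl=proj(D,(.5297,.131,.092));print(lab,(u,v),(u2,v2))
  for du in(0,int(round(18.5/1000/.04*0))): print([int(x) for x in D['img'][int(v2)-5:int(v)+9,int(u)+du].mean(1)])
```

```text
25.15 [0.432 0.017 0.126] [-0.124  0.745 -0.462] 0.0018533282936534917
side open [[109, 106, 97], [62, 79, 56], [72, 101, 62], [73, 103, 63], [73, 104, 63], [74, 104, 64]]
side now [[73, 74, 67], [88, 86, 78], [90, 90, 79], [96, 96, 87], [88, 87, 78], [89, 89, 80]]
scene open [[131, 125, 112], [58, 80, 47], [57, 78, 46], [58, 79, 48], [58, 79, 46], [57, 78, 46]]
scene now [[59, 60, 53], [60, 82, 49], [59, 82, 49], [80, 75, 68], [65, 63, 55], [65, 63, 56]]
open (np.float64(262.4409933223524), np.float64(161.74618789816935)) (np.float64(262.2918614077222), np.float64(158.68577278209926))
[151, 146, 152, 151, 127, 90, 90, 96, 83, 108, 117, 85, 75, 76, 75, 73, 73]
[151, 146, 152, 151, 127, 90, 90, 96, 83, 108, 117, 85, 75, 76, 75, 73, 73]
now (np.float64(262.4409933223524), np.float64(161.74618789816935)) (np.float64(262.2918614077222), np.float64(158.68577278209926))
[155, 149, 155, 155, 135, 90, 76, 79, 89, 117, 122, 87, 77, 77, 74, 74, 73]
[155, 149, 155, 155, 135, 90, 76, 79, 89, 117, 122, 87, 77, 77, 74, 74, 73]
```

Run:
```python
from comp import *
import pickle
C=pickle.load(open('c8.pkl','rb'))
c=np.array([.5105,.129,.064])
for n in('scene','side'):
  D=C[n]; im=D['img'].astype(int)
  P={al:proj(D,c+[0,-.05*np.cos(np.radians(al)),.05*np.sin(np.radians(al))]) for al in(-55,-65,-75,-80)}
  W=[proj(D,c+[s*.012,-.05*np.cos(np.radians(-80)),.05*np.sin(np.radians(-80))]) for s in(-1,1)]
  print(n,{k:(round(a,1),round(b,1)) for k,(a,b) in P.items()},'corners',np.round(W,1))
  u,v=map(int,P[-75]); 
  for y in range(v-16,v+8): print(y,' '.join('%3d%s'%(im[y,x].mean(),'g' if im[y,x,1]>im[y,x,0]+8 else ' ') for x in range(u-13,u+14)))
```

```text
scene {-55: (np.float64(286.2), np.float64(203.6)), -65: (np.float64(288.0), np.float64(203.3)), -75: (np.float64(290.0), np.float64(202.5)), -80: (np.float64(291.0), np.float64(201.9))} corners [[287.4 199.8]
 [294.6 204. ]]
186  65g  64g  54g  61   41   24   23   45   56   55   57   32   40   55   51   34   28   33   36   32   29   38   61  111   54   51   48 
187  64g  64g  64g  43g  35   55   41   46   55   56   58   40   21   44   50   66   67   35   28   30   32   46  122   61   48   50   51 
188  63g  63g  64g  66g  49g  22   35   61   55   56   56   43   31   45   58   65   63   64   66   51   37  107   43   50   51   80   67 
189  64g  64g  64g  65g  65g  66g  66g  42g  49   61   55   55   56   53   64   65   63   62   65   67   61   40   19   28   54   69   55 
190  63g  64g  63g  63g  64g  65g  63g  64g  65g  44g  53   53   54   56   63   65   62   61   65   66   59   46   47   32   57   55   53 
191  62g  64g  63g  64g  63g  63g  63g  63g  63g  63g  65g  44g  52   58   62   64   61   61   62   65   60   47   50   35   49   39   36 
192  64g  63g  63g  64g  63g  64g  63g  
[... 5322 characters left out ...]
  67g
192  81g  80g  82g  83g  82g  81g  82g  82g  81g  78g  78g  75g  74g  76g  78g  80g  80g  79g  76g  69g  67g  66g  68g  66g  67g  68g  67g
193  83g  81g  79g  82g  82g  81g  82g  81g  82g  81g  81g  82g  79g  81g  80g  81g  77g  76g  71g  68g  66g  67g  66g  69g  66g  67g  67g
194  81g  81g  82g  81g  81g  82g  82g  80g  82g  82g  81g  80g  82g  81g  82g  80g  72g  68g  69g  67g  66g  66g  67g  67g  67g  67g  67g
195  82g  81g  81g  80g  83g  81g  82g  80g  81g  81g  81g  82g  82g  82g  83g  79g  73g  67g  67g  68g  66g  66g  64g  65g  64g  66g  68g
196  81g  81g  81g  81g  81g  81g  82g  81g  81g  81g  81g  81g  82g  81g  81g  79g  70g  66g  66g  67g  66g  69g  70g  72g  70g  75g  92g
```

```bash
python3 -c "
from h import *
print(bot.finish_job())"
```

```text
the job is handed in; nothing more can be done
None
```

The job is handed in. The watch is on the support dial up, about 3–5 mm off centre against the 9 mm allowed. The lid is shut, the loop is over the keeper, and images show the lever hanging at about 80° below level, which is home. I viewed 11 pictures, one over the limit of 10, and no verdict was returned.

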